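# Unlatch a plug gauge and hold it half drawn from its bore

### The job

Free the plug gauge in the bored block: press the sprung lever's pad down until the latch bolt catches it and it stays down by itself. Then grip the gauge by its knob and draw it straight up, not forcing it sideways or against the hook, until the whole groove round its shank stands clear of the block's top face by about half a centimetre, with the shank still in the bore. Finish while holding it there upright and still for inspection, and do not disturb the weight, the vial or the screwdriver beside it.

Things in the scene. Friction and masses are not known exactly. Their poses are not given: they have to be found in the camera images.
- fixture: Fixed jig: base plate 84 (x) x 232 (y) x 10 mm with a steel block 60 x 48 x 60 mm on it (top face 70 mm above the table), a lever and, at y 161 to 188 mm, a bolt housing 57 mm high. Origin on the table under the bore's centre; z up; the lever's tail runs along +y. The plate spans y -44 to 188 mm.
- bore_mouth (a point): Centre of the bore's mouth in the block's top face (fixture x 0, y 0, z 70 mm). The bore is vertical, 19.5 mm in diameter, 60 mm deep.
- plug_gauge: Loose steel plug gauge, 0.25 kg, seated upright in the bore on its collar. Origin at its foot's centre (14 mm above the table when seated), z up its axis. From the foot: shank 18 mm across, 0 to 56 mm, groove in it at 30 to 38 mm (hidden in the bore); collar 48 mm across, 56 to 62 mm; neck 16 mm; ribbed knob 26 mm across, 80 to 104 mm. Let go, it drops back.
- knob_mid (a point): Middle of the gauge's ribbed knob, where to grip it, on its axis 92 mm above its foot (106 mm above the table when seated). The groove's lower edge (30 mm from the foot) is level with the block's top face when the gauge has risen 26 mm; the shank leaves the bore at 56 mm; about 32 mm is right.
- lever (a joint): Angle (rad) of the dark lever: 0 at rest, its hook over the collar's edge barring the gauge; grows as the tail is pressed down. A spring returns it. Just past 0.40 a spring bolt snaps over the pin at the tail's end and keeps it near 0.40; stop at 0.46. The hook then clears the collar by about 10 mm and stands at most 90 mm above the table. Pressing the pad takes 4 to 10 N.
- lever_hinge (a point): The lever's hinge, its axis parallel to the fixture's x, at fixture y 32, z 38 mm.
- lever_pad (a point): Centre of the top face of the ribbed press pad (26 x 34 mm) on the lever's tail. At rest 74.8 mm along the fixture's y from the hinge and 34 mm above it (72 mm above the table), rising outward by 0.31 rad; it swings about the hinge. Latched it is nearly level, about 40 mm above the table; pressing it to about 38 mm passes the latch point.
- steel_weight: Bystander: steel weight with a knob, 33 mm in diameter, 48 mm high; origin under its middle. Leave it alone.
- vial: Bystander: capped clear vial, 25 mm in diameter, 50 mm high; origin under its middle. Leave it alone.
- screwdriver: Bystander: yellow-handled screwdriver, 24 x 174 x 21 mm, long along its y; origin under its middle. Leave it alone.
Mind the look-alikes: they are no part of the job. There is more than one size of the plug_gauge; the job needs the middle-sized.

How it is judged (in metres and radians):
On the way:
1. the lever stays latched down by itself, with nothing pressing it and the gauge still seated (value of joint lever above 0.37 rad and contact force between the arm and fixture below 0.5 N and z of plug_gauge in the frame of fixture below 0.018 m), for 0.2 s.
At the end, for the whole second after the job is handed in: Lever still latched (above 0.37); the fingers hold the gauge (over 3 N), risen 26.5 to 41 mm from its seat, within 0.05 rad of the bore's axis and 4 mm of its centre at the foot, under 10 mm/s, and it presses on the fixture with less than 15 N (value of joint lever above 0.37 rad and z of plug_gauge in the frame of fixture between 0.0405 and 0.055 m and angle between the z axis of plug_gauge and the z axis of fixture, either way round below 0.05 rad and horizontal distance between plug_gauge and bore_mouth below 0.004 m and contact force between the fingers and plug_gauge above 3 N and linear speed of plug_gauge below 0.01 m/s and contact force between plug_gauge and fixture below 15 N); the arm keeps its last pose, push and grip.
It fails at once if the gauge is pulled right out of the bore (z of plug_gauge in the frame of fixture above 0.068 m).
It fails at once if the gauge is forced hard sideways in the bore or against the hook (over 40 N) (contact force between plug_gauge and fixture above 40 N).
It fails at once if the weight, the vial or the screwdriver is shifted by more than 2 cm (distance of any of steel_weight, vial, screwdriver from where it was at the start of the episode above 0.02 m).
It also fails if it takes over 42 s, if anything falls off the work surface, if the arm or the gripper's body presses on something with over 40 N, if the wrist force passes 120 N, or if a joint passes its speed limit or range.

### The arm

A 6-joint arm with a two-finger parallel gripper is mounted at the origin on a cart in front of the work surface, level with it; the furniture and walls round the work are solid. World frame = base frame: x ahead of the robot, y to its left, z up, the work surface at z = 0. Lengths are in m, angles in degrees, forces in N, time in s.
With the tool pointing down it reaches from about 0.35 to 0.875 m from the base axis. Payload 4.2 kg.
Tool frame: the origin (TCP) lies on the centre line of the jaws, within the pads' length; the fingertips stand 25 mm ahead of it and the grasp point (between the pads) lies 6 mm ahead of it; z points along the fingers, y is the line along which they close (so a half turn about z gives the same grasp; the last joint's range is limited). The gripper opens to 87 mm and grips with 3 to 60 N. Pads are 19 mm wide; open, the fingers measure 117 mm over their backs; the gripper's body (75 mm by 190 mm) begins 51 mm behind the grasp point.
Start: joints at [-57.949, 22.042, 0.453, 0, -68.411, -14.817], TCP at [0.185, -0.597, 0.248] pointing down, gripper open.
Joint ranges: [-179.83, 179.83], [-69.29, 118.12], [-61.27, 80.66], [-181.25, 117.63], [-171.15, -9.14], [-177.46, 177.46]. Speed limits (degrees/s): [159.86, 159.86, 180, 180, 180, 180].

### API

Orientations are given as a 3x3 rotation matrix whose columns are the frame's x, y, z axes.
In Python, from station import r gives the robot as it stands.
- The arm moves only by the tool move_arm, never from a script. Its argument "series" is a list of rows, each an object with "grip": the opening, from 0 (shut) to 1 (fully open); "xyz": the shift along the tool's x, y, z in mm, a list of three; "angular": the turn, a rotation vector about the tool's x, y, z in rad, a list of three. A call has 1 to 10 rows; each row is the pose to reach, as a shift and turn from the pose commanded when the call began, along the tool's axes at that moment; what a row does not reach only later rows make up. A row lasts 1/10 s, in which the tool goes at most 50 mm and 8.59 degrees, less where a joint would pass 70% of its speed; a pose out of reach is approached as far as the arm can. A call with a gripper value outside its range is refused whole. The fingers move at their own pace and stop on an object; the grip force is fixed at half the most. Time passes only in rows, so rows that repeat a pose let the fingers close. It gives the time, the measured TCP pose, the force, the opening and the grip force at its end, in the units of the state.
- r.sense(): the state, without advancing time (a new reading comes with each control period).
- r.capture(name): name is "scene" or "top"; returns a dict with "img" (400x640x3 uint8, red, green, blue), "camera_matrix" (3x3 intrinsics, pixels), "rvec" (rotation vector, rad) and "tvec" (3), from world to camera coordinates, as OpenCV has them. Camera axes: x right, y down, z forward; pixel columns grow to the right and rows downward; lengths in m; the calibration is good to about 2 mm. A picture is of the moment at which its call begins. There is no depth.
- r.finish_job(): hands the job in; it is judged then, once.
The state is a dict: "time_s": time; "joints": joint angles; "joint_velocities": joint speeds; "effort": joint torques, N m; "tcp_pos": TCP position; "ee_rot": TCP orientation; "wrist_force": force on the tool from outside, world axes, zero at the start; "moment": the same for the moment, N m; "gripper_width": opening from 0.0 (shut) to 1.0 (fully open); "gripper_force": force on a finger pad.
Only numpy, scipy, OpenCV 4.12 (cv2) and the standard library are available. Lean on these libraries where they do the work, as an engineer would, in place of code of your own. Each camera call takes 0.05 s, during which the arm holds its last target. There are 200 camera calls.

## Working session

There is one attempt and no reset: what is moved stays moved. The work goes in short steps, Python scripts to look and compute and a tool call to move; the robot and the scene stay as the last step left them, time stands still between calls to the robot, and variables do not carry over. Pictures are saved under pics/ and viewed, at most 10 in all, crops included, and the job is handed in when it is done.

Besides the shell and the picture viewer there is one more tool, called after "Emit:" by a JSON object that holds its "op" and its "data", one argument or row to a line. move_arm: Moves the arm, as the interface text tells. Its arguments: {"type":"object","properties":{"series":{"type":"array"}},"required":["series"]}

```bash
mkdir -p pics; python3 - <<'E'
from station import r
import cv2,pickle
d={}
for n in("scene","top"):
    c=r.capture(n); d[n]=c; cv2.imwrite(f"pics/{n}0.png",c["img"][:,:,::-1])
    print(n,c["camera_matrix"],c["rvec"],c["tvec"])
pickle.dump(d,open("c0.pkl","wb"))
s=r.sense(); print(s)
E
```

```text
scene [[511.89932336   0.         316.2651494 ]
 [  0.         511.89932336 203.74072913]
 [  0.           0.           1.        ]] [ 0.92547038 -2.55722064  0.95097012] [0.36952961 0.38316121 0.77538956]
top [[437.5424602    0.         310.60738347]
 [  0.         437.5424602  201.67606922]
 [  0.           0.           1.        ]] [ 2.26387581 -1.94456718  0.19638108] [-0.14417272  0.54958253  0.89992726]
{'time_s': 0.1, 'joints': array([-5.79478331e+01,  2.20856666e+01,  3.87613842e-01, -2.25670412e-02,
       -6.84122814e+01, -1.48161386e+01]), 'joint_velocities': array([ 0.1214828 , -0.00747456,  0.13621176,  0.12986725, -0.00132125,
        0.01752933]), 'effort': array([-4.79026094e-04, -3.91689813e+01,  1.87934428e+01,  4.23184812e+00,
        1.34922797e-02, -7.71039663e-05]), 'tcp_pos': array([ 0.18504928, -0.59646412,  0.24658337]), 'ee_rot': array([[-9.55135213e-01, -2.96169240e-01, -7.11520469e-04],
       [-2.96170062e-01,  9.55133477e-01,  1.82648860e-03],
       [ 1.38647280e-04,  1.95527464e-03, -9.99998079e-01]]), 'wrist_force': array([-0.51868762, -0.60754993,  0.61041533]), 'moment': array([-0.0625509 ,  0.01328747,  0.03916551]), 'gripper_force': 0.0, 'gripper_width': 1.003334047407722}
```

View pics/scene0.png

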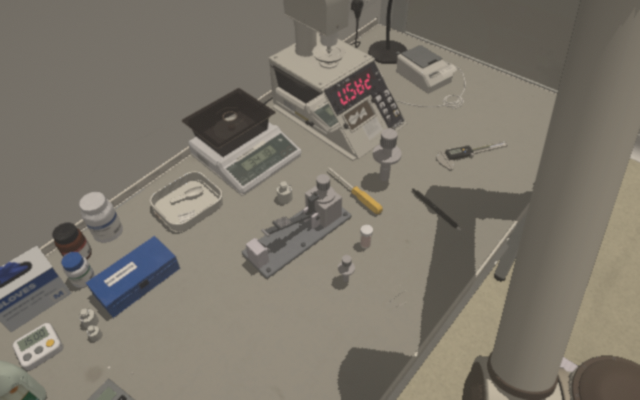

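View pics/top0.png

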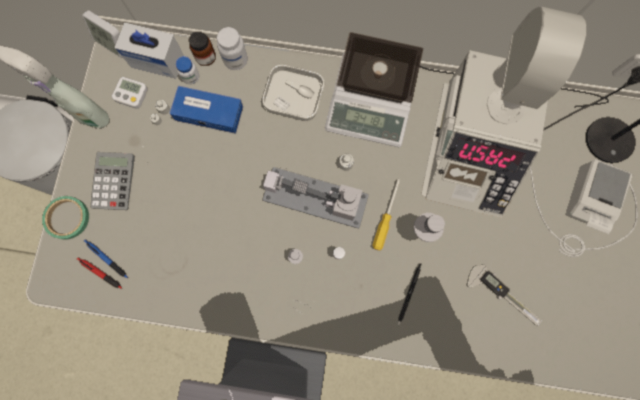

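The top view shows the fixture's plate at about (263–368, 168–226), with the gauge in the block near (347,202) and the lever's tail and bolt housing towards (272,180). The look-alike gauges stand loose near (430,225) and (295,256). In the scene view the gauge is at (322,190) and the housing at (258,248). Next I enlarge both.

```bash
cat > h.py <<'E'
import numpy as np,cv2
def cam(c):
    R=cv2.Rodrigues(np.array(c["rvec"],float))[0]; return np.array(c["camera_matrix"]),R,np.array(c["tvec"]).ravel()
def ray(c,u,v):
    K,R,t=cam(c); d=R.T@np.linalg.inv(K)@[u,v,1]; return -R.T@t,d/np.linalg.norm(d)
def onz(c,u,v,z):
    o,d=ray(c,u,v); return o+d*(z-o[2])/d[2]
def proj(c,P):
    return cv2.projectPoints(np.array(P,float).reshape(-1,3),np.array(c["rvec"],float),np.array(c["tvec"],float),np.array(c["camera_matrix"]),None)[0].reshape(-1,2)
def tri(a,ua,b,ub):
    o1,d1=ray(a,*ua);o2,d2=ray(b,*ub)
    s=np.linalg.lstsq(np.c_[d1,-d2],o2-o1,rcond=None)[0]
    p,q=o1+s[0]*d1,o2+s[1]*d2
    return (p+q)/2,np.linalg.norm(p-q)
E
python3 - <<'E'
import pickle,cv2,numpy as np
d=pickle.load(open("c0.pkl","rb"))
a=d["top"]["img"][160:235,255:375,::-1]; b=d["scene"]["img"][170:280,235:360,::-1]
a=cv2.resize(a,None,fx=6,fy=6,interpolation=cv2.INTER_CUBIC); b=cv2.resize(b,None,fx=5,fy=5,interpolation=cv2.INTER_CUBIC)
cv2.imwrite("pics/a.png",cv2.convertScaleAbs(a,alpha=1.5));cv2.imwrite("pics/b.png",cv2.convertScaleAbs(b,alpha=1.5))
E
```

```text
(no output)
```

View pics/a.png

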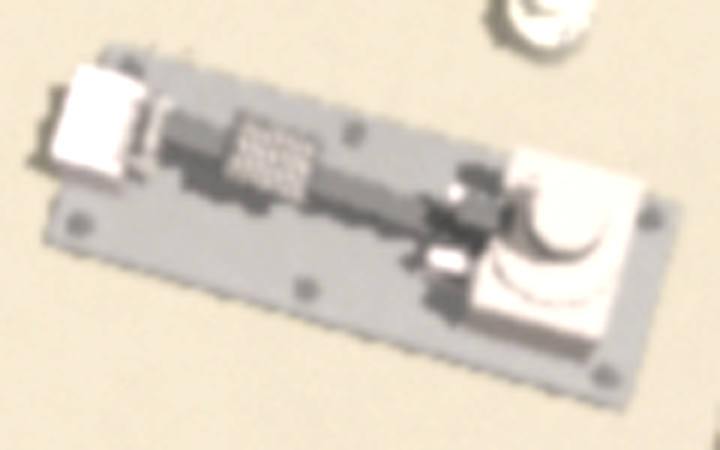

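View pics/b.png

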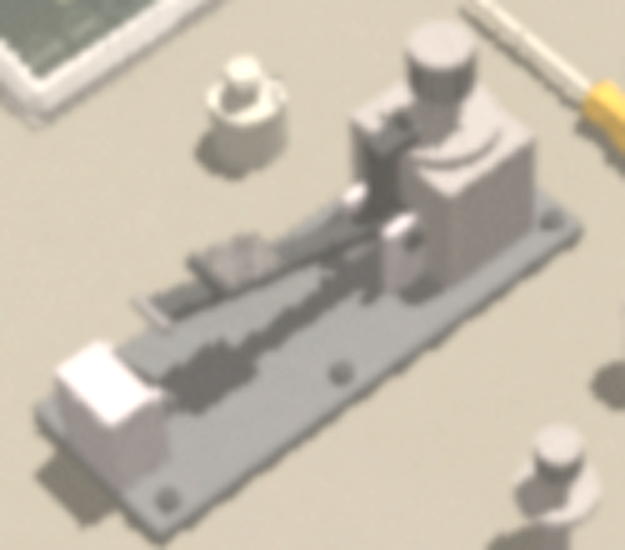

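The enlarged top crop shows the plate corners at (45,240), (108,45), (680,205) and (628,408), the knob's top at (568,213) and the pad at (272,157). In the scene crop the plate corners are at (38,415), (160,540) and (580,235), with the knob's top at (441,45) and the pad at (232,258). The housing and lever tail lie along +y, to the left in the top view.

```bash
python3 - <<'E'
import pickle; from h import *
d=pickle.load(open("c0.pkl","rb")); T,S=d["top"],d["scene"]
t=lambda x,y:(255+(x+.5)/6-.5,160+(y+.5)/6-.5); s=lambda x,y:(235+(x+.5)/5-.5,170+(y+.5)/5-.5)
M=[("T LB",T,t(45,240),(-42,188,10)),("T LT",T,t(108,45),(42,188,10)),("T RT",T,t(680,205),(42,-44,10)),("T RB",T,t(628,408),(-42,-44,10)),
("T knob",T,t(568,213),(0,0,118)),("T pad",T,t(272,157),(0,106.8,72)),
("S L",S,s(38,415),(42,188,10)),("S F",S,s(160,540),(-42,188,10)),("S R",S,s(580,235),(-42,-44,10)),("S knob",S,s(441,45),(0,0,118)),("S pad",S,s(232,258),(0,106.8,72))]
W=np.array([onz(c,*p,m[2]/1000)[:2] for _,c,p,m in M]); F=np.array([m[:2] for *_,m in M])/1000
a,b=W.mean(0),F.mean(0); U,_,V=np.linalg.svd((F-b).T@(W-a)); R=(U@V).T
o=a-R@b; print("origin",o,"yaw",np.degrees(np.arctan2(R[1,0],R[0,0])),np.linalg.det(R))
for (n,*_),e in zip(M,(W-F@R.T-o)@R*1000): print(n,e.round(1))
print("knob tri",tri(T,t(568,213),S,s(441,45)),"pad tri",tri(T,t(272,157),S,s(232,258)), "pad",o+R@[0,.1068])
E
```

```text
origin [ 0.57805258 -0.13649144] yaw -7.650594648129778 1.0
T LB [ 1.1 -3. ]
T LT [-2.4 -3.1]
T RT [-1.5 -0.1]
T RB [ 1.2 -1.4]
T knob [ 0.  -0.9]
T pad [ 0.8 -1.2]
S L [-4.2 -0.2]
S F [0.  0.8]
S R [-1.6  7.4]
S knob [1.2 0.5]
S pad [5.2 1.3]
knob tri (array([ 0.5789109 , -0.13702672,  0.11728064]), np.float64(0.0017655756821321918)) pad tri (array([ 0.59494264, -0.03072341,  0.07244893]), np.float64(0.0049053726801407595)) pad [ 0.59227104 -0.03064214]
```

The two views agree: the knob triangulates to z 117 mm against 118, and the pad to 72 mm against 72. I leave out the scene's right corner, which I misread. Next I work out the move to a hover above the pad, with the jaws' line along the fixture's x.

```bash
cat >> h.py <<'E'
from scipy.spatial.transform import Rotation as Ro
def go(s,p,ydeg):
    "shift (mm) and turn to bring TCP to p, pointing down, tool y at world heading ydeg"
    R=s["ee_rot"]; y=np.array([np.cos(np.radians(ydeg)),np.sin(np.radians(ydeg)),0]); z=np.array([0,0,-1.]); G=np.c_[np.cross(y,z),y,z]
    return (R.T@(np.array(p)-s["tcp_pos"])*1000).round(1),Ro.from_matrix(R.T@G).as_rotvec().round(3)
def st(s): print(s["time_s"],s["tcp_pos"].round(4),"yhead",np.degrees(np.arctan2(s["ee_rot"][1,1],s["ee_rot"][0,1])).round(2),"tilt",s["ee_rot"][:,2].round(4),"F",s["wrist_force"].round(2),"w",round(s["gripper_width"],3),"g",s["gripper_force"],"j",s["joints"].round(1))
E
python3 - <<'E'
from h import *; from station import r
s=r.sense(); st(s)
print(go(s,(.593,-.031,.150),172)); print(go(s,(.593,-.031,.25),172))
E
```

```text
0.1 [ 0.185  -0.5965  0.2466] yhead 107.23 tilt [-7.0e-04  1.8e-03 -1.0e+00] F [-0.52 -0.61  0.61] w 1.003 g 0.0 j [-57.9  22.1   0.4  -0.  -68.4 -14.8]
(array([-557.1,  419.1,   97.3]), array([ 2.00e-03,  1.00e-03, -1.13e+00]))
(array([-557.1,  419.3,   -2.7]), array([ 2.00e-03,  1.00e-03, -1.13e+00]))
```

Emit:
{"op": "move_arm", "data": {
  "series": [
    {"grip":0,"xyz":[-20,15,0],"angular":[0,0,-0.04]},
    {"grip":0,"xyz":[-50,38,0],"angular":[0,0,-0.1]},
    {"grip":0,"xyz":[-85,64,0],"angular":[0,0,-0.17]},
    {"grip":0,"xyz":[-120,90,0],"angular":[0,0,-0.25]},
    {"grip":0,"xyz":[-155,117,0],"angular":[0,0,-0.32]},
    {"grip":0,"xyz":[-190,143,0],"angular":[0,0,-0.39]},
    {"grip":0,"xyz":[-225,169,0],"angular":[0,0,-0.46]},
    {"grip":0,"xyz":[-260,196,0],"angular":[0,0,-0.53]},
    {"grip":0,"xyz":[-285,214,0],"angular":[0,0,-0.58]},
    {"grip":0,"xyz":[-300,226,0],"angular":[0,0,-0.61]}
  ]
}}

```text
time_s: 1.1
tcp_pos: [0.4058, -0.2902, 0.2473]
ee_rot: [[-0.61, -0.792, -0.0], [-0.792, 0.61, 0.0], [-0.0, 0.0, -1.0]]
wrist_force: [0.8, -0.9, 0.6]
gripper_width: 0.173
gripper_force: 0.0
```

```bash
python3 - <<'E'
from h import *; from station import r
s=r.sense(); st(s)
print(go(s,(.593,-.031,.25),172))
E
```

```text
1.1 [ 0.4058 -0.2902  0.2473] yhead 142.41 tilt [-2.e-04  4.e-04 -1.e+00] F [ 0.75 -0.94  0.56] w 0.173 g 0.0 j [-16.9   9.7 -16.8  -0.  -63.5 -20.7]
(array([-319.6,    9.8,   -2.6]), array([ 0.   ,  0.   , -0.517]))
```

Emit:
{"op": "move_arm", "data": {
  "series": [
    {"grip":0,"xyz":[-20,1,0],"angular":[0,0,-0.03]},
    {"grip":0,"xyz":[-55,2,0],"angular":[0,0,-0.09]},
    {"grip":0,"xyz":[-95,3,0],"angular":[0,0,-0.15]},
    {"grip":0,"xyz":[-135,4,0],"angular":[0,0,-0.22]},
    {"grip":0,"xyz":[-175,5,15],"angular":[0,0,-0.29]},
    {"grip":0,"xyz":[-215,7,35],"angular":[0,0,-0.36]},
    {"grip":0,"xyz":[-255,8,55],"angular":[0,0,-0.42]},
    {"grip":0,"xyz":[-290,9,75],"angular":[0,0,-0.47]},
    {"grip":0,"xyz":[-312,10,92],"angular":[0,0,-0.5]},
    {"grip":0,"xyz":[-321,10,100],"angular":[0,0,-0.517]}
  ]
}}

```text
time_s: 2.1
tcp_pos: [0.5935, -0.0308, 0.145]
ee_rot: [[-0.14, -0.99, -0.004], [-0.99, 0.14, -0.0], [0.001, 0.004, -1.0]]
wrist_force: [0.2, 0.4, 0.6]
gripper_width: 0.008
gripper_force: 0.0
```

```bash
python3 - <<'E'
from h import *; from station import r
for n in ("scene","top"):
    c=r.capture(n)
    u=proj(c,[(.593,-.031,.125)])[0]; x,y=(np.clip(u,[60,60],[580,340])-60).astype(int)
    im=cv2.resize(c["img"][y:y+120,x:x+120,::-1],None,fx=4,fy=4,interpolation=cv2.INTER_CUBIC)
    im=cv2.convertScaleAbs(im,alpha=1.4)
    P=im if n=="scene" else np.hstack([P,im][:2])[:, :800]
    print(n,x,y)
P=cv2.resize(np.hstack([P,im]) if P.shape[1]<600 else P,(800,400)); cv2.imwrite("pics/c.png",P)
s=r.sense(); st(s)
E
```

```text
scene 221 144
top 238 119
2.2 [ 0.5931 -0.0319  0.1458] yhead 171.86 tilt [-3.6e-03 -6.0e-04 -1.0e+00] F [-0.65 -1.04  0.61] w 0.009 g 0.0 j [ 12.5  24.3 -11.8  -0.  -54.1 -20.6]
```

View pics/c.png

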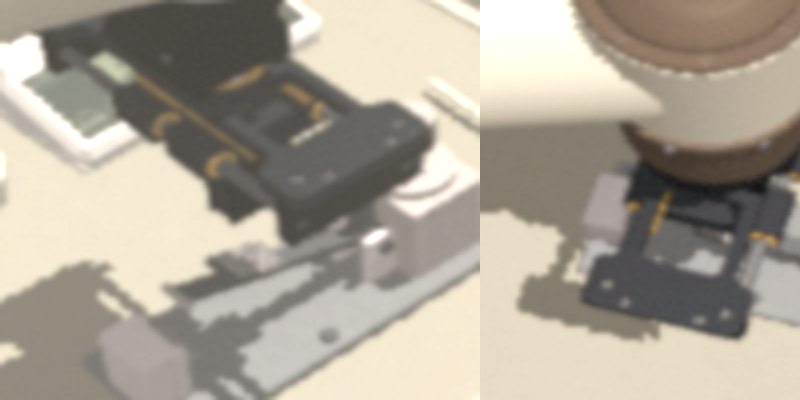

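The gripper hangs over the pad with its long body (190 mm) across the fixture's x, clear of the knob and the housing. I press in steps.

Emit:
{"op": "move_arm", "data": {
  "series": [
    {"grip":0,"xyz":[-1,0,15],"angular":[0,0,0]},
    {"grip":0,"xyz":[-1,0,35],"angular":[0,0,0]},
    {"grip":0,"xyz":[-2,0,48],"angular":[0,0,0]},
    {"grip":0,"xyz":[-3,0,55],"angular":[0,0,0]},
    {"grip":0,"xyz":[-4,0,61],"angular":[0,0,0]},
    {"grip":0,"xyz":[-5,0,67],"angular":[0,0,0]},
    {"grip":0,"xyz":[-6,0,72],"angular":[0,0,0]},
    {"grip":0,"xyz":[-6,0,76],"angular":[0,0,0]},
    {"grip":0,"xyz":[-6,0,79],"angular":[0,0,0]},
    {"grip":0,"xyz":[-6,0,81],"angular":[0,0,0]}
  ]
}}

```text
time_s: 3.2
tcp_pos: [0.5952, -0.0259, 0.0683]
ee_rot: [[-0.142, -0.99, 0.002], [-0.99, 0.142, 0.0], [-0.001, -0.002, -1.0]]
wrist_force: [-1.9, 2.7, 6.3]
gripper_width: 0.004
gripper_force: 2.7
```

Emit:
{"op": "move_arm", "data": {
  "series": [
    {"grip":0,"xyz":[0,0,1],"angular":[0,0,0]},
    {"grip":0,"xyz":[0,0,2],"angular":[0,0,0]},
    {"grip":0,"xyz":[0,0,3],"angular":[0,0,0]},
    {"grip":0,"xyz":[0,0,4],"angular":[0,0,0]},
    {"grip":0,"xyz":[0,0,4],"angular":[0,0,0]}
  ]
}}

```text
time_s: 3.7
tcp_pos: [0.5953, -0.0259, 0.0634]
ee_rot: [[-0.142, -0.99, 0.002], [-0.99, 0.142, 0.001], [-0.001, -0.002, -1.0]]
wrist_force: [-2.2, 2.3, 6.2]
gripper_width: 0.005
gripper_force: 3.0
```

Emit:
{"op": "move_arm", "data": {
  "series": [
    {"grip":0,"xyz":[0,0,1],"angular":[0,0,0]},
    {"grip":0,"xyz":[0,0,1.5],"angular":[0,0,0]},
    {"grip":0,"xyz":[0,0,2],"angular":[0,0,0]},
    {"grip":0,"xyz":[0,0,2],"angular":[0,0,0]}
  ]
}}

```text
time_s: 4.1
tcp_pos: [0.5954, -0.0259, 0.0624]
ee_rot: [[-0.142, -0.99, 0.002], [-0.99, 0.142, 0.0], [-0.001, -0.002, -1.0]]
wrist_force: [-2.2, 2.9, 9.0]
gripper_width: 0.001
gripper_force: 5.2
```

Emit:
{"op": "move_arm", "data": {
  "series": [
    {"grip":0,"xyz":[0,0,-2],"angular":[0,0,0]},
    {"grip":0,"xyz":[0,0,-5],"angular":[0,0,0]},
    {"grip":0,"xyz":[0,0,-8],"angular":[0,0,0]},
    {"grip":0,"xyz":[0,0,-8],"angular":[0,0,0]}
  ]
}}

```text
time_s: 4.5
tcp_pos: [0.5949, -0.0265, 0.0688]
ee_rot: [[-0.142, -0.99, 0.001], [-0.99, 0.142, 0.0], [-0.0, -0.001, -1.0]]
wrist_force: [-0.3, 0.8, -1.0]
gripper_width: 0.004
gripper_force: 0.0
```

The force dropped to zero with the tips at 44 mm, so the lever has latched. I rise, open and look.

Emit:
{"op": "move_arm", "data": {
  "series": [
    {"grip":0,"xyz":[0,0,-15],"angular":[0,0,0]},
    {"grip":0,"xyz":[0,0,-45],"angular":[0,0,0]},
    {"grip":0.3,"xyz":[0,0,-85],"angular":[0,0,0]},
    {"grip":1,"xyz":[-20,0,-120],"angular":[0,0,0]},
    {"grip":1,"xyz":[-50,0,-140],"angular":[0,0,0]},
    {"grip":1,"xyz":[-80,0,-150],"angular":[0,0,0]},
    {"grip":1,"xyz":[-95,0,-150],"angular":[0,0,0]},
    {"grip":1,"xyz":[-100,0,-150],"angular":[0,0,0]}
  ]
}}

```text
time_s: 5.3
tcp_pos: [0.6085, 0.0736, 0.2175]
ee_rot: [[-0.141, -0.99, -0.001], [-0.99, 0.141, -0.0], [0.0, 0.001, -1.0]]
wrist_force: [-0.3, 0.9, -0.5]
gripper_width: 0.467
gripper_force: 0.0
```

```bash
python3 - <<'E'
from h import *; from station import r; import pickle
d={}
L=[]
for n in ("scene","top"):
    c=d[n]=r.capture(n)
    u=proj(c,[(.585,-.09,.08)])[0]; x,y=(u-[50,50]).astype(int)
    L.append(cv2.convertScaleAbs(cv2.resize(c["img"][y:y+100,x:x+100,::-1],None,fx=4,fy=4,interpolation=cv2.INTER_CUBIC),alpha=1.4)); print(n,x,y)
cv2.imwrite("pics/d.png",np.hstack(L)); pickle.dump(d,open("c1.pkl","wb"))
st(r.sense())
E
```

```text
scene 255 153
top 276 142
5.4 [0.6081 0.0724 0.2169] yhead 171.83 tilt [-2.9e-03 -9.0e-04 -1.0e+00] F [-0.13  0.44 -0.66] w 0.557 g 0.0 j [ 21.9  22.2  -3.9  -0.  -64.1 -30.1]
```

View pics/d.png

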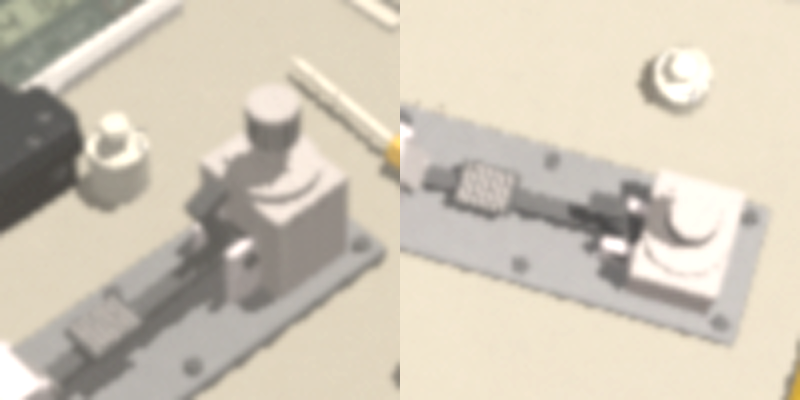

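The lever stays down in both views, with the hook swung off the collar. The knob's top is at crop pixel (274,103) in the scene view and (294,208) in the top view. I triangulate it, along with the block's top and knob sides, for the grip position.

```bash
python3 - <<'E'
from h import *; import pickle; from station import r
d=pickle.load(open("c1.pkl","rb")); T,S=d["top"],d["scene"]
f=lambda x,y,ox,oy:(ox+(x+.5)/4-.5,oy+(y+.5)/4-.5)
s=f(274,103,255,153); t=f(294,208,276,142)
print(tri(T,t,S,s),onz(T,*t,.118),onz(S,*s,.118))
q=r.sense()
print(go(q,(.5785,-.137,.2165),172),go(q,(.5785,-.137,.112),172))
# check: predicted knob-top circle in both views
a=np.linspace(0,2*np.pi,60)
for n,c,(ox,oy) in(("S",S,(255,153)),("T",T,(276,142))):
    P=proj(c,np.c_[.5785+.013*np.cos(a),-.137+.013*np.sin(a),0*a+.118]); P=((P-[ox,oy])*4+1.5); print(n,P.min(0).round(),P.max(0).round())
E
```

```text
(array([ 0.58035677, -0.13718339,  0.11740469]), np.float64(0.0016302762037127096)) [ 0.58094609 -0.13675601  0.118     ] [ 0.57920126 -0.13704293  0.118     ]
(array([211.5,  -0.4,   0.7]), array([ 0.003, -0.001, -0.003])) (array([211.4,  -0.7, 105.2]), array([ 0.003, -0.001, -0.003]))
S [249.  85.] [301. 123.]
T [268. 188.] [319. 238.]
```

Emit:
{"op": "move_arm", "data": {
  "series": [
    {"grip":1,"xyz":[15,0,0],"angular":[0,0,0]},
    {"grip":1,"xyz":[45,0,0],"angular":[0,0,0]},
    {"grip":1,"xyz":[85,-1,0],"angular":[0,0,0]},
    {"grip":1,"xyz":[125,-1,0],"angular":[0,0,0]},
    {"grip":1,"xyz":[165,-1,0],"angular":[0,0,0]},
    {"grip":1,"xyz":[195,-1.5,0],"angular":[0,0,0]},
    {"grip":1,"xyz":[208,-1.5,0],"angular":[0,0,0]},
    {"grip":1,"xyz":[211.5,-1.5,15],"angular":[0,0,0]},
    {"grip":1,"xyz":[211.5,-1.5,35],"angular":[0,0,0]},
    {"grip":1,"xyz":[211.5,-1.5,50],"angular":[0,0,0]}
  ]
}}

```text
time_s: 6.4
tcp_pos: [0.5789, -0.1384, 0.1671]
ee_rot: [[-0.144, -0.99, -0.002], [-0.99, 0.144, 0.0], [0.0, 0.002, -1.0]]
wrist_force: [0.2, 0.2, 0.4]
gripper_width: 1.002
gripper_force: 0.0
```

```bash
python3 - <<'E'
from h import *; from station import r
L=[]
for n in ("scene","top"):
    c=r.capture(n)
    u=proj(c,[(.58,-.137,.11)])[0]; x,y=(u-[50,50]).astype(int)
    L.append(cv2.convertScaleAbs(cv2.resize(c["img"][y:y+100,x:x+100,::-1],None,fx=4,fy=4,interpolation=cv2.INTER_CUBIC),alpha=1.4))
cv2.imwrite("pics/e.png",np.hstack(L))
q=r.sense(); st(q); print(go(q,(.5795,-.137,.112),172))
E
```

```text
6.5 [ 0.5779 -0.1379  0.1658] yhead 171.71 tilt [-6.2e-03  5.0e-04 -1.0e+00] F [ 0.32 -0.13  0.32] w 0.998 g 0.0 j [  2.2  23.2 -10.3  -0.1 -56.9 -10.4]
(array([-1.1, -1.8, 53.8]), array([ 0.006, -0.   , -0.005]))
```

View pics/e.png

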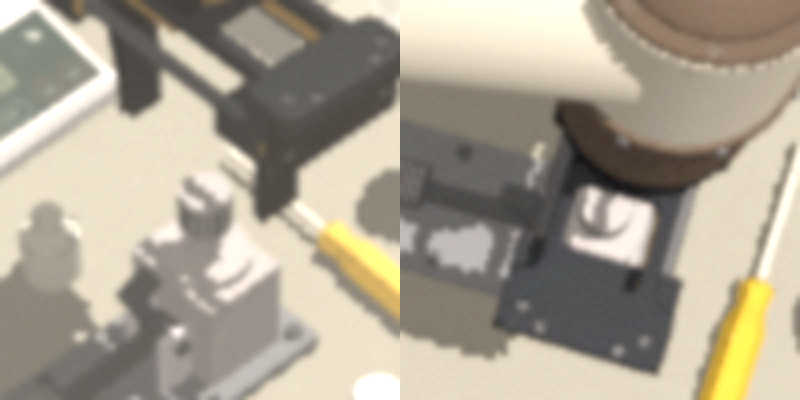

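The open fingers straddle the knob, one on each side along the fixture's x, above the block. I descend and close partway.

Emit:
{"op": "move_arm", "data": {
  "series": [
    {"grip":1,"xyz":[-1,-1,10],"angular":[0.003,0,0]},
    {"grip":1,"xyz":[-1,-1.5,28],"angular":[0.003,0,0]},
    {"grip":1,"xyz":[-1,-1.5,44],"angular":[0.003,0,0]},
    {"grip":0.8,"xyz":[-1,-1.5,51],"angular":[0.003,0,0]},
    {"grip":0.6,"xyz":[-1,-1.5,53.5],"angular":[0.003,0,0]},
    {"grip":0.5,"xyz":[-1,-1.5,53.5],"angular":[0.003,0,0]},
    {"grip":0.42,"xyz":[-1,-1.5,53.5],"angular":[0.003,0,0]},
    {"grip":0.37,"xyz":[-1,-1.5,53.5],"angular":[0.003,0,0]},
    {"grip":0.37,"xyz":[-1,-1.5,53.5],"angular":[0.003,0,0]}
  ]
}}

```text
time_s: 7.4
tcp_pos: [0.582, -0.1363, 0.1157]
ee_rot: [[-0.142, -0.99, 0.004], [-0.99, 0.142, -0.0], [-0.0, -0.004, -1.0]]
wrist_force: [0.3, -0.7, -0.1]
gripper_width: 0.539
gripper_force: 0.0
```

```bash
python3 - <<'E'
from h import *; from station import r
q=r.sense(); st(q); print(go(q,(.5795,-.137,.112),172))
E
```

```text
7.4 [ 0.582  -0.1363  0.1157] yhead 171.82 tilt [ 4.1e-03 -5.0e-04 -1.0e+00] F [ 0.32 -0.7  -0.1 ] w 0.539 g 0.0 j [  2.3  26.3 -13.4   0.  -50.  -10.6]
(array([1. , 2.4, 3.7]), array([-0.004,  0.   , -0.003]))
```

Emit:
{"op": "move_arm", "data": {
  "series": [
    {"grip":0.4,"xyz":[0,1,1],"angular":[0,0,0]},
    {"grip":0.38,"xyz":[0,1,2],"angular":[0,0,0]},
    {"grip":0.37,"xyz":[0,1,2],"angular":[0,0,0]},
    {"grip":0.37,"xyz":[0,1,2],"angular":[0,0,0]}
  ]
}}

```text
time_s: 7.8
tcp_pos: [0.5807, -0.1362, 0.113]
ee_rot: [[-0.143, -0.99, 0.003], [-0.99, 0.143, -0.0], [0.0, -0.003, -1.0]]
wrist_force: [-0.0, 0.1, 0.3]
gripper_width: 0.374
gripper_force: 0.0
```

```bash
python3 - <<'E'
from h import *; from station import r
q=r.sense(); st(q); print(go(q,(.5795,-.137,.112),172))
E
```

```text
7.8 [ 0.5807 -0.1362  0.113 ] yhead 171.81 tilt [ 2.8e-03 -5.0e-04 -1.0e+00] F [-0.01  0.1   0.33] w 0.374 g 0.0 j [  2.4  26.4 -13.7   0.  -49.7 -10.6]
(array([1. , 1.1, 1. ]), array([-0.003, -0.   , -0.003]))
```

No contact yet at 32 mm opening, so the centring is within 3 mm. I shift 0.5 mm and close gently in steps, watching the side force.

Emit:
{"op": "move_arm", "data": {
  "series": [
    {"grip":0.35,"xyz":[0.5,0.5,0],"angular":[0,0,0]},
    {"grip":0.34,"xyz":[0.5,0.5,0],"angular":[0,0,0]},
    {"grip":0.33,"xyz":[0.5,0.5,0],"angular":[0,0,0]},
    {"grip":0.33,"xyz":[0.5,0.5,0],"angular":[0,0,0]}
  ]
}}

```text
time_s: 8.2
tcp_pos: [0.5802, -0.1366, 0.1131]
ee_rot: [[-0.143, -0.99, 0.003], [-0.99, 0.143, -0.0], [-0.0, -0.003, -1.0]]
wrist_force: [-0.3, -0.0, 0.0]
gripper_width: 0.333
gripper_force: 0.0
```

Emit:
{"op": "move_arm", "data": {
  "series": [
    {"grip":0.32,"xyz":[0,0,0],"angular":[0,0,0]},
    {"grip":0.315,"xyz":[0,0,0],"angular":[0,0,0]},
    {"grip":0.315,"xyz":[0,0,0],"angular":[0,0,0]}
  ]
}}

```text
time_s: 8.5
tcp_pos: [0.58, -0.1366, 0.113]
ee_rot: [[-0.143, -0.99, 0.003], [-0.99, 0.143, -0.0], [0.0, -0.003, -1.0]]
wrist_force: [-1.1, 0.0, 0.5]
gripper_width: 0.315
gripper_force: 0.3
```

Light contact on the −x finger, so the tool sits slightly too far along +x. I shift 0.5 mm more and close.

Emit:
{"op": "move_arm", "data": {
  "series": [
    {"grip":0.315,"xyz":[0,0.5,0],"angular":[0,0,0]},
    {"grip":0.305,"xyz":[0,0.5,0],"angular":[0,0,0]},
    {"grip":0.3,"xyz":[0,0.5,0],"angular":[0,0,0]},
    {"grip":0.3,"xyz":[0,0.5,0],"angular":[0,0,0]}
  ]
}}

```text
time_s: 8.9
tcp_pos: [0.5794, -0.1365, 0.113]
ee_rot: [[-0.143, -0.99, 0.002], [-0.99, 0.143, -0.0], [0.0, -0.002, -1.0]]
wrist_force: [-1.0, 0.2, 0.7]
gripper_width: 0.301
gripper_force: 0.6
```

Emit:
{"op": "move_arm", "data": {
  "series": [
    {"grip":0.29,"xyz":[0,0.4,0],"angular":[0,0,0]},
    {"grip":0.26,"xyz":[0,0.4,0],"angular":[0,0,0]},
    {"grip":0.2,"xyz":[0,0.4,0],"angular":[0,0,0]},
    {"grip":0.1,"xyz":[0,0.4,0],"angular":[0,0,0]},
    {"grip":0,"xyz":[0,0.4,0],"angular":[0,0,0]},
    {"grip":0,"xyz":[0,0.4,0],"angular":[0,0,0]}
  ]
}}

```text
time_s: 9.5
tcp_pos: [0.5792, -0.1365, 0.113]
ee_rot: [[-0.143, -0.99, 0.003], [-0.99, 0.143, -0.0], [-0.0, -0.003, -1.0]]
wrist_force: [-0.7, -0.6, 0.4]
gripper_width: 0.289
gripper_force: 30.0
```

```bash
python3 - <<'E'
from h import *; from station import r
q=r.sense(); st(q); print(q["moment"])
E
```

```text
9.5 [ 0.5792 -0.1365  0.113 ] yhead 171.81 tilt [ 2.8e-03 -4.0e-04 -1.0e+00] F [-0.7  -0.63  0.37] w 0.289 g 30.002181446179748 j [  2.3  26.3 -13.9   0.  -49.6 -10.6]
[1.04218819e-01 4.33197864e-01 2.51747726e-04]
```

Gripped at 30 N with almost no side force. I draw it up gently.

Emit:
{"op": "move_arm", "data": {
  "series": [
    {"grip":0,"xyz":[0,0,-1],"angular":[0,0,0]},
    {"grip":0,"xyz":[0,0,-2.5],"angular":[0,0,0]},
    {"grip":0,"xyz":[0,0,-4],"angular":[0,0,0]},
    {"grip":0,"xyz":[0,0,-6],"angular":[0,0,0]},
    {"grip":0,"xyz":[0,0,-8],"angular":[0,0,0]},
    {"grip":0,"xyz":[0,0,-8],"angular":[0,0,0]}
  ]
}}

```text
time_s: 10.1
tcp_pos: [0.5795, -0.1365, 0.1215]
ee_rot: [[-0.142, -0.99, 0.004], [-0.99, 0.142, -0.001], [-0.0, -0.004, -1.0]]
wrist_force: [0.2, 0.3, -1.0]
gripper_width: 0.288
gripper_force: 30.0
```

Emit:
{"op": "move_arm", "data": {
  "series": [
    {"grip":0,"xyz":[0,0,-2],"angular":[0,0,0]},
    {"grip":0,"xyz":[0,0,-5],"angular":[0,0,0]},
    {"grip":0,"xyz":[0,0,-9],"angular":[0,0,0]},
    {"grip":0,"xyz":[0,0,-13],"angular":[0,0,0]},
    {"grip":0,"xyz":[0,0,-17],"angular":[0,0,0]},
    {"grip":0,"xyz":[0,0,-20],"angular":[0,0,0]},
    {"grip":0,"xyz":[0,0,-22],"angular":[0,0,0]},
    {"grip":0,"xyz":[0,0,-23.5],"angular":[0,0,0]},
    {"grip":0,"xyz":[0,0,-24],"angular":[0,0,0]},
    {"grip":0,"xyz":[0,0,-24],"angular":[0,0,0]}
  ]
}}

```text
time_s: 11.1
tcp_pos: [0.5792, -0.1364, 0.145]
ee_rot: [[-0.142, -0.99, 0.003], [-0.99, 0.142, -0.0], [0.0, -0.003, -1.0]]
wrist_force: [-0.8, 0.3, -2.8]
gripper_width: 0.288
gripper_force: 30.0
```

```bash
python3 - <<'E'
from h import *; from station import r
L=[]
for n in ("scene",):
    c=r.capture(n)
    u=proj(c,[(.58,-.127,.09)])[0]; x,y=(u-[50,50]).astype(int)
    cv2.imwrite("pics/f.png",cv2.convertScaleAbs(cv2.resize(c["img"][y:y+100,x:x+100,::-1],None,fx=6,fy=6,interpolation=cv2.INTER_CUBIC),alpha=1.4))
    for z in (.07,.076,.078,.096,.102,.108,.15): print(z,((proj(c,[(.5793,-.137,z)])[0]-[x,y])*6).round())
st(r.sense())
E
```

```text
0.07 [326. 329.]
0.076 [326. 317.]
0.078 [326. 313.]
0.096 [325. 276.]
0.102 [325. 264.]
0.108 [325. 251.]
0.15 [323. 161.]
11.15 [ 0.5791 -0.1364  0.1449] yhead 171.81 tilt [ 2.7e-03 -4.0e-04 -1.0e+00] F [ 0.57 -0.37 -1.52] w 0.282 g 30.000680666416883 j [  2.3  24.3 -12.    0.  -53.6 -10.6]
```

View pics/f.png

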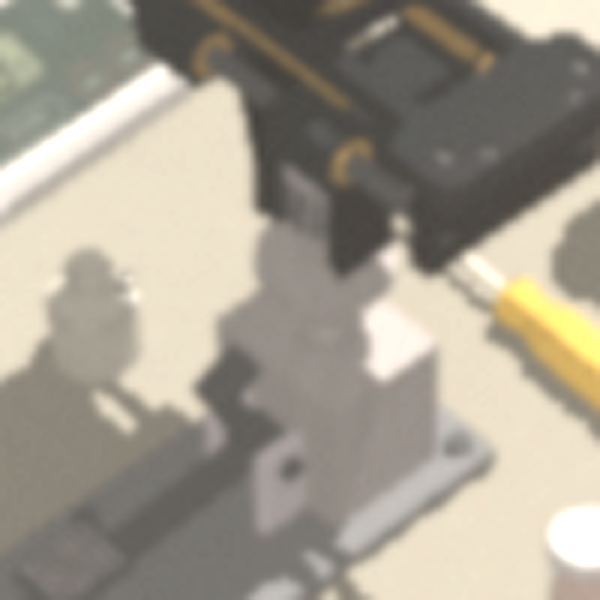

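The collar stands clear of the block at about (322,265), where a 32 mm rise predicts (325,251–264). The shank is in the bore below it, and the lever is still down. I settle and check once more.

Emit:
{"op": "move_arm", "data": {
  "series": [
    {"grip":0,"xyz":[0,0,0],"angular":[0,0,0]},
    {"grip":0,"xyz":[0,0,0],"angular":[0,0,0]},
    {"grip":0,"xyz":[0,0,0],"angular":[0,0,0]},
    {"grip":0,"xyz":[0,0,0],"angular":[0,0,0]},
    {"grip":0,"xyz":[0,0,0],"angular":[0,0,0]}
  ]
}}

```text
time_s: 11.65
tcp_pos: [0.5792, -0.1364, 0.145]
ee_rot: [[-0.142, -0.99, 0.003], [-0.99, 0.142, -0.0], [-0.0, -0.003, -1.0]]
wrist_force: [-0.6, -0.7, -2.1]
gripper_width: 0.29
gripper_force: 30.0
```

```bash
python3 - <<'E'
from h import *; from station import r
q=r.sense(); st(q)
if abs(q["tcp_pos"][2]-.145)<.002 and q["gripper_force"]>20: print(r.finish_job())
E
```

```text
11.65 [ 0.5792 -0.1364  0.145 ] yhead 171.81 tilt [ 2.9e-03 -4.0e-04 -1.0e+00] F [-0.62 -0.69 -2.1 ] w 0.29 g 30.00059458427131 j [  2.3  24.3 -12.    0.  -53.6 -10.6]
the job is handed in; nothing more can be done
None
```

I handed the job in at about 11.7 s: the lever is latched down by itself, and the gauge is held upright and still, about 32 mm above its seat with its shank in the bore; no verdict was returned.

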